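# Pack the spare contact set: heavy copper shoe below, light cover on top

## Robot

A 6-joint arm with a two-finger parallel gripper is mounted at the origin on the work surface. World frame = base frame: x ahead of the robot, y to its left, z up, the work surface at z = 0. Lengths are in m, angles in rad, forces in N, time in s.
With the tool pointing down it reaches from about 0.35 to 0.725 m from the base axis. Payload 4.3 kg.
Tool frame: the origin (TCP) lies on the centre line of the jaws, within the pads' length; the fingertips stand 14 mm ahead of it and the grasp point (between the pads) lies 5 mm behind it; z points along the fingers, y is the line along which they close (so a half turn about z gives the same grasp; the last joint's range is limited). The gripper opens to 85 mm and grips with 20 to 120 N. Pads are 22 mm wide; open, the fingers measure 114 mm over their backs; the gripper's body (76 mm by 85 mm) begins 54 mm behind the grasp point. The pads swing forward as they close: fully open they stand 13 mm farther back than shut.
Start: joints at [1.231, 0.377, 0.081, 1.274, 0, 1.46], TCP at [0.131, 0.56, 0.245] pointing down, gripper open.
Joint ranges: [-2.72, 2.72], [-0.84, 1.66], [-1.02, 1.22], [-1.77, 2.12], [-1.37, 1.28], [-3.14, 3.14]. Speed limits (rad/s): [2.57, 2.57, 3.14, 3.14, 3.14, 3.14].

## Interface

Orientations are given as [roll, pitch, yaw] about the fixed x, y, z axes, in that order (R = Rz(yaw) Ry(pitch) Rx(roll)).
In Python, from workcell import arm, optics gives the robot as it stands.
- The arm moves only by the tool apply_moves, never from a script. Its argument "plan" is text: rows parted by semicolons, each of 4 numbers parted by spaces: the shift along the tool's x, y, z in m, then the turn about the tool's z in units of 8 degrees (1.0 is 8 degrees). A call has 1 to 8 rows; each row shifts and turns the commanded pose from where the row before left it, along the tool's axes as they then stand; what a row does not reach is not made up. A row lasts 1/10 s, in which the tool goes at most 50 mm and 8.59 degrees, less where a joint would pass 70% of its speed; a pose out of reach is approached as far as the arm can. A call is refused whole if a number of a shift passes 0.05 or a number of a turn 1, either way. A call with a gripper value outside its range is refused whole. "grip" is the finger opening in m, from 0 to 0.0854, set as the call begins (left out, the last holds). The fingers move at their own pace and stop on an object; "force" is the grip in N (left out, the last holds). Time passes only in rows, so rows that do not move let the fingers close. It gives the time, the measured TCP pose, the force, the opening and the grip force at its end, in the units of the state.
- arm.sense(): the state, without advancing time (a new reading comes with each control period).
- optics.camera(name): name is "scene" or "top"; returns a dict with "color" (400x640x3 uint8, red, green, blue), "z_map" (400x640 float32, m along the optical axis (not along the pixel's ray), 0 where there is no reading), "K" (3x3 intrinsics, pixels), "pose" (4x4, takes a point from camera to world coordinates). Camera axes: x right, y up, looking along -z (the intrinsics and any distortion apply to the point x, -y, -z); pixel columns grow to the right and rows downward; lengths in m; the calibration is good to about 2 mm. A picture is of the moment at which its call begins.
- arm.hand_in(): hands the job in; it is judged then, once.
The state is a dict: "time": time; "joints": joint angles; "qvel": joint speeds; "joint_efforts": joint torques, N m; "tcp_pos": TCP position; "eef_rot": TCP orientation; "force": force on the tool from outside, world axes, zero at the start; "moment": the same for the moment, N m; "opening": opening from 0.0 (shut) to 1.0 (fully open); "finger_force": force on a finger pad.
Only numpy, scipy, OpenCV 4.12 (cv2) and the standard library are available. Lean on these libraries where they do the work, as an engineer would, in place of code of your own. Each camera call takes 0.05 s, during which the arm holds its last target. There are 200 camera calls.

## Task

Pack the spare contact set into the wooden box, heaviest part lowest: take the copper contact shoe off the cast-iron turntable and lay it upright on the middle of the box floor, lengthwise along the box. Then lay the light bakelite cover flat and centred on top of the shoe, lengthwise along it, rib upward. Lower both parts gently instead of dropping them, and leave the short worn shoe on the table where it is.

Things in the scene. Friction and masses are not known exactly. Their poses are not given: they have to be found in the camera images.
- shoe: The contact shoe: a solid copper block, sledge-shaped, 80 long (its x) x 36 wide (its y) x 28 mm high (its z), about 0.6 kg (0.5 to 0.75). Flat top 80 x 36 mm with two dark bolt holes; vertical long sides over the full height; the two ends slope in below, so that the flat foot is 50 x 36 mm. It lies upright on the round cast-iron turntable plate (170 mm across, its top 40 mm above the table), turned at any angle. Origin: centre of its underside; z up.
- cover: The cover: a thin black bakelite plate 110 (its x) x 60 (its y) x 6 mm, about 0.09 kg (0.07 to 0.12), with a straight brown fibre grip rib 60 mm long (along x), 14 mm wide and 22 mm high standing on the middle of its top (28 mm high in all) and four small brass screw heads at the corners. It lies rib up on the table. Origin: centre of its underside; z up. (The round black thing with a handle is an inspection mirror, not this.)
- box: The box: an open-topped, lidless wooden box fixed to the table, outside 186 (its x) x 136 (its y) x 53 mm high, walls and floor 8 mm thick, so inside 170 x 120 mm and 45 mm deep; empty at the start. Origin: centre of its underside, at table height; the inner floor is 8 mm above it; z up.
- worn_shoe: The worn shoe, not to be packed: a smaller copper shoe of the same form, 50 (its x) x 26 x 18 mm high, lying on the table. Origin: centre of its underside; z up.

How it is judged:
By the outcome, as a careful person would: the job done as asked, in the order asked, and still so for the second after the job is handed in, with the robot touching nothing.
It also fails if it takes over 58 s, if anything falls off the work surface, if the arm or the gripper's body presses on something with over 40 N, if the wrist force passes 120 N, or if a joint passes its speed limit or range.

## Working session

There is one attempt and no reset: what is moved stays moved. The work goes in short steps, Python scripts to look and compute and a tool call to move; the robot and the scene stay as the last step left them, time stands still between calls to the robot, and variables do not carry over. Pictures are saved under pics/ and viewed, at most 10 in all, crops included, and the job is handed in when it is done.

Besides the shell and the picture viewer there is one more tool, called after "Request:" as name(argument=value, ...), one argument or row to a line, values as JSON. apply_moves: Moves the arm, as the interface text tells. Its arguments: {"type":"object","properties":{"plan":{"type":"string"},"grip":{"type":"number"},"force":{"type":"number"}},"required":["plan"]}

```bash
mkdir -p pics
cat > h.py <<'E'
import numpy as np, cv2
from workcell import arm, optics
def cam(n,save=None):
    c=optics.camera(n)
    if save: cv2.imwrite('pics/'+save,cv2.cvtColor(c['color'],cv2.COLOR_RGB2BGR))
    z=c['z_map'];K=c['K'];v,u=np.mgrid[:z.shape[0],:z.shape[1]]
    p=np.stack([(u-K[0,2])/K[0,0]*z,-(v-K[1,2])/K[1,1]*z,-z],-1)
    T=c['pose'];P=p@T[:3,:3].T+T[:3,3]; P[z==0]=np.nan
    return c,P
E
python3 - <<'E'
from h import *
for n in('scene','top'):
    c,P=cam(n,n+'1.png'); print(n,c['K'].tolist(),c['pose'].round(3).tolist(),[k for k in c])
    np.savez(n+'1.npz',P=P,color=c['color'])
print(arm.sense())
a=cv2.imread('pics/top1.png')
E
```

```text
scene [[373.6455330632438, 0.0, 317.66114344812], [0.0, 373.6455330632438, 198.9714248656248], [0.0, 0.0, 1.0]] [[-0.703, -0.581, 0.41, 0.933], [0.711, -0.574, 0.406, 0.361], [0.0, 0.577, 0.817, 0.796], [0.0, 0.0, 0.0, 1.0]] ['color', 'z_map', 'K', 'pose']
top [[411.31557118591405, 0.0, 318.8935000392541], [0.0, 411.31557118591405, 207.468982118958], [0.0, 0.0, 1.0]] [[0.006, 0.994, -0.106, 0.472], [-1.0, 0.008, 0.015, 0.02], [0.015, 0.106, 0.994, 0.885], [0.0, 0.0, 0.0, 1.0]] ['color', 'z_map', 'K', 'pose']
{'time': 0.1, 'joints': array([1.23068505e+00, 3.77999554e-01, 7.97859492e-02, 1.27440057e+00,
       1.24533123e-05, 1.46048002e+00]), 'qvel': array([ 0.00086455, -0.00191384,  0.00130922,  0.00190428, -0.00160938,
       -0.00138228]), 'joint_efforts': array([ 1.17900036e-03, -4.64695716e+01,  2.70581460e+01,  1.20481144e-02,
       -1.05126774e-04, -1.01187317e-05]), 'tcp_pos': array([0.13078693, 0.55936242, 0.24445908]), 'eef_rot': array([-3.13978723e+00, -2.12509420e-04,  2.91179748e+00]), 'force': array([-1.00219101, -0.15519135,  0.0454274 ]), 'moment': array([ 0.0130452 , -0.01768614, -0.02785525]), 'finger_force': 0.0, 'opening': 1.0024925347609228}
```

View pics/top1.png

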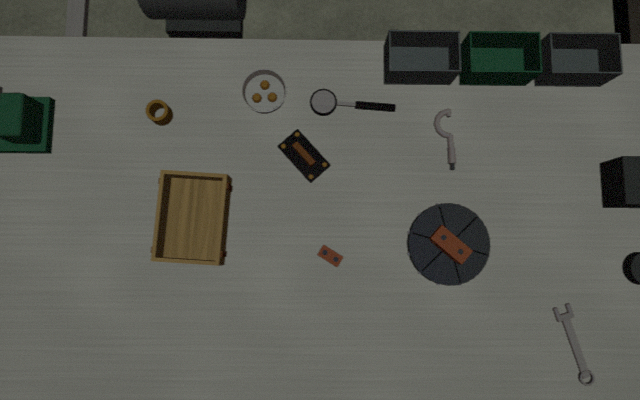

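View pics/scene1.png

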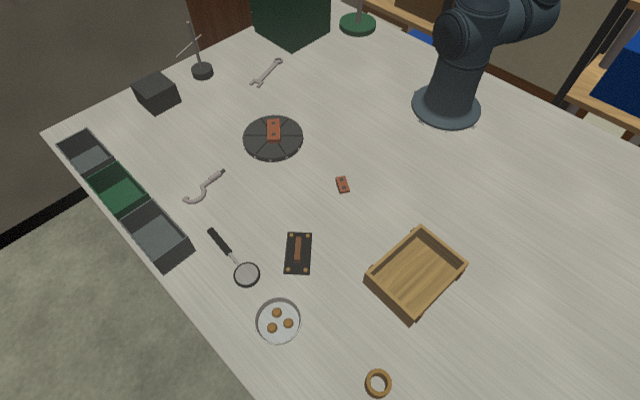

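The top view shows the shoe on the turntable at (452,244), the cover at (304,156), the box at (192,218) and the worn shoe at (330,256). In the scene view they are at (273,130), (298,253), (416,275) and (343,184).

```bash
cat >> h.py <<'E'
def rect(pts):
    (c,(w,h),a)=cv2.minAreaRect((pts*1000).astype(np.float32))
    if w<h: w,h,a=h,w,a+90
    return np.round(c,1),round(w,1),round(h,1),round((a+90)%180-90,1)
def biggest(m):
    n,l,s,_=cv2.connectedComponentsWithStats(m.astype(np.uint8),connectivity=8)
    return l==1+np.argmax(s[1:,4])
def measure(n,win,test):
    """win=(u,v,r)"""
    c,P=cam(n); return measure2(c,P,win,test)
def measure2(c,P,win,test):
    u,v,r=win; m=np.zeros(P.shape[:2],bool); m[v-r:v+r,u-r:u+r]=1
    m&=test(c['color'].astype(int),P)&~np.isnan(P[...,2])
    m=biggest(m); q=P[m]; return rect(q[:,:2]),q[:,:2].mean(0).round(4),np.percentile(q[:,2],[5,50,95]).round(4),m.sum()
E
python3 - <<'E'
from h import *
W={'top':dict(shoe=(452,244,35),cover=(304,156,38),rib=(304,153,30),box=(192,218,62),worn=(330,256,20)),
'scene':dict(shoe=(273,130,25),cover=(298,253,30),rib=(298,250,20),box=(416,275,62),worn=(343,184,20))}
T=dict(shoe=lambda c,P:P[...,2]>.059,cover=lambda c,P:(P[...,2]>.003)|(c.sum(2)<150),rib=lambda c,P:P[...,2]>.018,
box=lambda c,P:(P[...,2]>.044),worn=lambda c,P:P[...,2]>.012)
for n in W:
    c,P=cam(n)
    for k in W[n]:
        print(n,k,measure2(c,P,W[n][k],T[k]))
    # plate
    u,v,_=W[n]['shoe'];r=60;Q=P[v-r:v+r,u-r:u+r].reshape(-1,3);Q=Q[(Q[:,2]>.034)&(Q[:,2]<.046)]
    print('plate',cv2.minEnclosingCircle((Q[:,:2]*1000).astype(np.float32)),np.median(Q[:,2]))
    # box floor
    u,v,_=W[n]['box'];r=50;Q=P[v-r:v+r,u-r:u+r].reshape(-1,3);Q=Q[(Q[:,2]>.004)&(Q[:,2]<.012)]
    print('floor',rect(Q[:,:2]),np.median(Q[:,2]))
E
```

```text
top shoe ((array([ 487.3, -255.6]), 80.4, 36.9, 49.8), array([ 0.4874, -0.2544]), array([0.0652, 0.0687, 0.0711]), np.int64(769))
top cover ((array([679.9,  40.7]), 115.7, 69.5, 40.6), array([0.6785, 0.0412]), array([0.0041, 0.0071, 0.0289]), np.int64(1381))
top rib ((array([679.6,  41.7]), 60.0, 14.2, 41.8), array([0.6787, 0.0416]), array([0.0229, 0.0284, 0.0308]), np.int64(197))
top box ((array([539.8, 270.3]), 186.1, 143.5, -3.4), array([0.5398, 0.2716]), array([0.0465, 0.0534, 0.0559]), np.int64(1535))
top worn ((array([463.2, -15.9]), 50.0, 25.8, 57.8), array([ 0.4633, -0.0159]), array([0.0167, 0.0188, 0.021 ]), np.int64(297))
plate ((489.65679931640625, -259.93328857421875), 87.76736450195312) 0.040835458780084544
floor (array([543.5, 278.5]), 212.3, 211.8, 0.3) 0.008647868503754208
scene shoe ((array([ 483.5, -255.7]), 85.2, 35.2, 48.7), array([ 0.4878, -0.2515]), array([0.0617, 0.0697, 0.0721]), np.int64(303))
scene cover ((array([674.8,  42.1]), 126.3, 72.5, 38.7), array([0.6799, 0.0448]), array([0.0045, 0.0077, 0.0296]), np.int64(1116))
scene rib ((array([677. ,  41.3]), 61.2, 14.2, 42.2), array([0.6787, 0.0434]), array([0.0231, 0.029 , 0.0313]), np.int64(158))
scene box ((array([536.9, 270.2]), 188.7, 143.4, -3.6), array([0.542 , 0.2725]), array([0.0462, 0.0539, 0.0562]), np.int64(1380))
scene worn ((array([461. , -15.5]), 51.6, 26.7, 59.2), array([ 0.4625, -0.0144]), array([0.0154, 0.0194, 0.0221]), np.int64(172))
plate ((486.7783508300781, -259.3287658691406), 87.5244369506836) 0.04177390193536723
floor (array([514. , 270.1]), 255.2, 240.2, 40.6) 0.009410093420423093
```

```bash
cat > go.py <<'E'
import sys,numpy as np
from h import *
from scipy.spatial.transform import Rotation as R
def rows(x,y,z,yaw,n,s=None):
    s=s or arm.sense(); p=np.array(s['tcp_pos']); r=R.from_euler('xyz',s['eef_rot']).as_matrix()
    d=np.array([x,y,z])-p; y0=s['eef_rot'][2]
    t=-((np.deg2rad(yaw)-y0+np.pi)%(2*np.pi)-np.pi); out=[]
    for i in range(n):
        out.append(np.r_[r.T@(d/n),np.rad2deg(t)/n/8]); r=r@R.from_euler('z',t/n).as_matrix()
    print('; '.join('%.4f %.4f %.4f %.2f'%tuple(o) for o in out)); print('now',p.round(4),np.rad2deg(s['eef_rot']).round(1))
if __name__=='__main__': a=sys.argv[1:]; rows(*map(float,a[:4]),int(a[4]))
E
python3 go.py 0.38 0.28 0.2 103 8
```

```text
-0.0383 -0.0269 0.0056 1.00; -0.0416 -0.0213 0.0056 1.00; -0.0442 -0.0154 0.0056 1.00; -0.0459 -0.0091 0.0056 1.00; -0.0467 -0.0026 0.0056 1.00; -0.0466 0.0039 0.0056 1.00; -0.0456 0.0103 0.0056 1.00; -0.0438 0.0166 0.0056 1.00
now [0.1309 0.5595 0.2447] [-179.9   -0.   166.8]
```

Request:
apply_moves(
  plan="-0.038 -0.027 0.0056 1; -0.0415 -0.021 0.0056 1; -0.044 -0.0155 0.0056 1; -0.046 -0.009 0.0056 1; -0.0465 -0.0025 0.0056 1; -0.0465 0.004 0.0056 1; -0.0455 0.010 0.0056 1; -0.044 0.0165 0.0056 1",
  grip=0.065,
)

```text
time: 1.0
tcp_pos: [0.3797, 0.279, 0.2003]
eef_rot: [3.141, -0.0, 1.789]
force: [0.3, 0.3, 0.2]
opening: 0.764
finger_force: 0.0
```

```bash
python3 go.py 0.46 -0.1 0.17 50 8
```

```text
-0.0484 -0.0005 0.0038 0.82; -0.0482 0.0051 0.0038 0.82; -0.0473 0.0105 0.0038 0.82; -0.0458 0.0159 0.0038 0.82; -0.0436 0.0210 0.0038 0.82; -0.0410 0.0259 0.0038 0.82; -0.0377 0.0304 0.0038 0.82; -0.0340 0.0345 0.0038 0.82
now [0.3797 0.279  0.2003] [180.   -0.  102.5]
```

Request:
apply_moves(
  plan="-0.0484 -0.0005 0.0038 0.82; -0.048 0.005 0.0038 0.82; -0.0473 0.0105 0.0038 0.82; -0.046 0.016 0.0038 0.82; -0.0436 0.021 0.0038 0.82; -0.041 0.026 0.0038 0.82; -0.0377 0.0304 0.0038 0.82; -0.034 0.0345 0.0038 0.82",
)

```text
time: 1.8
tcp_pos: [0.4615, -0.1001, 0.17]
eef_rot: [3.141, -0.0, 0.874]
force: [0.6, -0.2, 0.6]
opening: 0.76
finger_force: 0.0
```

```bash
python3 go.py 0.487 -0.2555 0.12 49.8 6
```

```text
-0.0171 0.0199 0.0083 0.01; -0.0171 0.0199 0.0083 0.01; -0.0171 0.0199 0.0083 0.01; -0.0171 0.0199 0.0083 0.01; -0.0171 0.0199 0.0083 0.01; -0.0171 0.0199 0.0083 0.01
now [ 0.4615 -0.1001  0.17  ] [180.   -0.   50.1]
```

Request:
apply_moves(
  plan="-0.0171 0.0199 0.0083 0.01; -0.0171 0.0199 0.0083 0.01; -0.0171 0.0199 0.0083 0.01; -0.0171 0.0199 0.0083 0.01; -0.0171 0.0199 0.0083 0; -0.0171 0.0199 0.0083 0; 0 0 0 0",
)

```text
time: 2.5
tcp_pos: [0.4874, -0.256, 0.119]
eef_rot: [-3.141, 0.001, 0.87]
force: [-0.7, 0.2, 0.3]
opening: 0.76
finger_force: 0.0
```

```bash
python3 go.py 0.487 -0.2555 0.063 49.8 4
python3 - <<'E'
from h import *
a=cam('scene','s2.png')
c,P=a; r=P[60:190,190:350]; 
i=cv2.imread('pics/s2.png')[20:200,190:370]; cv2.imwrite('pics/s2.png',cv2.resize(i,None,fx=3,fy=3))
# fingertip lowest points: points with z between .08 and .25 near tcp
s=arm.sense()['tcp_pos']; Q=P.reshape(-1,3); Q=Q[~np.isnan(Q[:,0])]
Q=Q[(np.hypot(*(Q[:,:2]-s[:2]).T)<.07)&(Q[:,2]>.082)&(Q[:,2]<.16)]
print(s,np.sort(Q[:,2])[:20].round(3),len(Q))
E
```

```text
0.0000 -0.0002 0.0140 0.00; 0.0000 -0.0002 0.0140 0.00; 0.0000 -0.0002 0.0140 0.00; 0.0000 -0.0002 0.0140 0.00
now [ 0.4874 -0.256   0.119 ] [-180.     0.    49.8]
[ 0.48715154 -0.25435823  0.11944203] [0.114 0.116 0.118 0.118 0.118 0.119 0.121 0.122 0.122 0.122 0.122 0.122
 0.122 0.123 0.124 0.124 0.124 0.124 0.124 0.125] 140
```

View pics/s2.png

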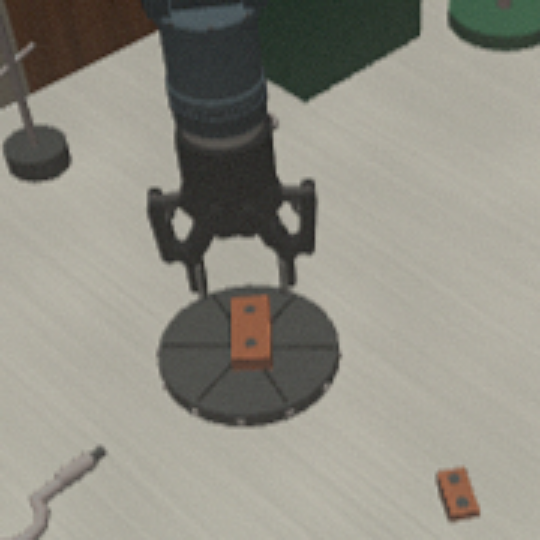

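The gripper is straddling the shoe, with the fingertips about 6 mm ahead of the TCP at this opening. Descend to TCP z≈0.056.

Request:
apply_moves(
  plan="0 0 0.018 0; 0 0 0.018 0; 0 0 0.015 0; 0 0 0.012 0; 0 0 0 0; 0 0 0 0",
)

```text
time: 3.15
tcp_pos: [0.4875, -0.2529, 0.0576]
eef_rot: [-3.141, -0.0, 0.874]
force: [-0.5, 0.5, 0.1]
opening: 0.758
finger_force: 0.0
```

Request:
apply_moves(
  plan="0 0 0 0; 0 0 0 0; 0 0 0 0; 0 0 0 0; 0 0 0 0; 0 0 0 0",
  grip=0.02,
  force=70,
)

```text
time: 3.75
tcp_pos: [0.4884, -0.2539, 0.0585]
eef_rot: [3.139, -0.0, 0.873]
force: [0.5, 1.7, 5.6]
opening: 0.406
finger_force: 71.3
```

Request:
apply_moves(
  plan="0 0 -0.005 0; 0 0 -0.01 0; 0 0 -0.02 0; 0 0 -0.03 0; 0 0 -0.03 0; 0 0 -0.03 0; 0 0 -0.02 0; 0 0 0 0",
)

```text
time: 4.55
tcp_pos: [0.489, -0.2544, 0.2055]
eef_rot: [3.136, -0.001, 0.873]
force: [0.4, -0.5, -5.3]
opening: 0.404
finger_force: 70.8
```

```bash
python3 - <<'E'
from h import *
c,P=cam('scene','s3.png')
i=cv2.imread('pics/s3.png')[0:190,180:370]; cv2.imwrite('pics/s3.png',cv2.resize(i,None,fx=3,fy=3))
s=arm.sense();print(s['force'],s['moment'],s['opening'],s['tcp_pos'])
E
python3 go.py 0.48 -0.02 0.2 114 8
```

```text
[ 0.46778351 -0.9938785  -6.43014832] [0.03319701 0.00964879 0.08360325] 0.40674764980768263 [ 0.48808956 -0.25383309  0.20334503]
0.0218 -0.0196 0.0004 -1.00; 0.0243 -0.0163 0.0004 -1.00; 0.0263 -0.0128 0.0004 -1.00; 0.0278 -0.0090 0.0004 -1.00; 0.0288 -0.0051 0.0004 -1.00; 0.0292 -0.0010 0.0004 -1.00; 0.0291 0.0031 0.0004 -1.00; 0.0284 0.0071 0.0004 -1.00
now [ 0.4881 -0.2538  0.2033] [179.9  -0.   50. ]
```

View pics/s3.png

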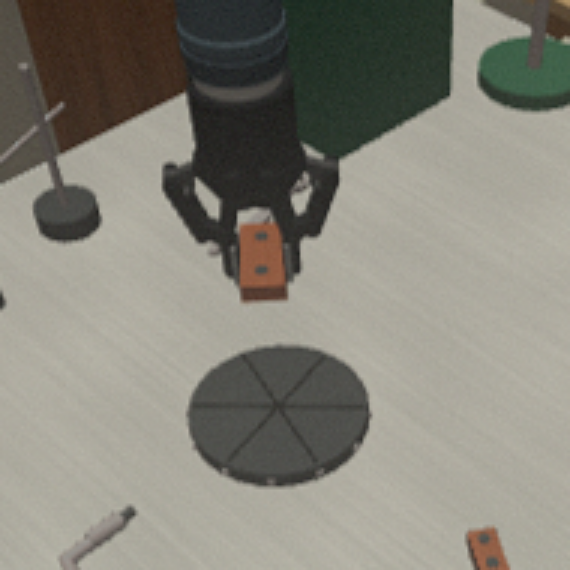

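The shoe is held level near its middle. Carry it to the box.

Request:
apply_moves(
  plan="0.022 -0.02 0 -1; 0.024 -0.016 0 -1; 0.026 -0.013 0 -1; 0.028 -0.009 0 -1; 0.029 -0.005 0 -1; 0.029 -0.001 0 -1; 0.029 0.003 0 -1; 0.028 0.007 0 -1",
)

```text
time: 5.4
tcp_pos: [0.4772, -0.0185, 0.2001]
eef_rot: [-3.138, -0.002, 1.996]
force: [0.8, 0.2, -4.6]
opening: 0.405
finger_force: 71.2
```

```bash
python3 go.py 0.538 0.2705 0.2 176.5 8
```

```text
0.0298 0.0218 0.0000 -0.97; 0.0266 0.0256 0.0000 -0.97; 0.0228 0.0290 0.0000 -0.97; 0.0187 0.0318 0.0000 -0.97; 0.0142 0.0341 0.0000 -0.97; 0.0095 0.0357 0.0000 -0.97; 0.0046 0.0366 0.0000 -0.97; -0.0004 0.0369 0.0000 -0.97
now [ 0.4772 -0.0185  0.2001] [-1.798e+02 -1.000e-01  1.144e+02]
```

Request:
apply_moves(
  plan="0.0298 0.0218 0 -0.97; 0.0266 0.0256 0 -0.97; 0.0228 0.029 0 -0.97; 0.0187 0.0318 0 -0.97; 0.0142 0.0341 0 -0.97; 0.0095 0.0357 0 -0.97; 0.0046 0.0366 0 -0.97; -0.0004 0.0369 0 -0.97",
)

```text
time: 6.2
tcp_pos: [0.5403, 0.2696, 0.1996]
eef_rot: [-3.14, -0.004, 3.079]
force: [0.4, 0.6, -4.4]
opening: 0.408
finger_force: 71.2
```

```bash
python3 - <<'E'
from h import *
s=arm.sense()
for n in('scene','top'):
    c,P=cam(n,n+'4.png'); C=c['color'].astype(int)
    # copper pixels above 0.1
    m=(C[...,0]>1.5*C[...,2])&(C[...,0]>1.25*C[...,1])&(P[...,2]>.12)&(P[...,2]<.25)&(np.hypot(P[...,0]-s['tcp_pos'][0],P[...,1]-s['tcp_pos'][1])<.07)
    if m.sum()>20:
        Q=P[m]; ct=Q[Q[:,2]>np.percentile(Q[:,2],95)-.008]; print(n,m.sum(),Q.min(0).round(4),Q.max(0).round(4),rect(Q[:,:2]),rect(ct[:,:2]))
    # box inner floor boundary: box walls top
    b=(P[...,2]>.049)&(P[...,2]<.058)&(abs(P[...,0]-.54)<.12)&(abs(P[...,1]-.27)<.09)
    Q=P[b]; a=np.deg2rad(-3.5); R=np.array([[np.cos(a),np.sin(a)],[-np.sin(a),np.cos(a)]]); L=(Q[:,:2]-[.539,.2705])@R.T
    for ax in(0,1):
        o=L[abs(L[:,1-ax])<.04][:,ax]; print(ax,[np.percentile(o[o<0],[1,99]).round(4),np.percentile(o[o>0],[1,99]).round(4)])
print(s['tcp_pos'],np.rad2deg(s['eef_rot']))
i=cv2.imread('pics/scene4.png')[100:350,270:560]; cv2.imwrite('pics/s4.png',cv2.resize(i,None,fx=2.3,fy=2.3))
E
python3 go.py 0.538 0.2705 0.1 176.5 5
```

```text
scene 670 [0.5121 0.2455 0.1847] [0.5831 0.2867 0.2377] (array([547.3, 266.3]), 69.4, 41.3, -3.5) (array([547.4, 267.7]), 69.0, 38.7, -4.3)
0 [array([-0.0956, -0.0854]), array([0.083 , 0.0922])]
1 [array([-0.0686, -0.0602]), array([0.0596, 0.0676])]
top 626 [0.5034 0.2439 0.1809] [0.5847 0.2945 0.2477] (array([543.3, 266.9]), 80.8, 48.2, -6.1) (array([543.3, 266.9]), 80.8, 48.2, -6.1)
0 [array([-0.092 , -0.0841]), array([0.0855, 0.0937])]
1 [array([-0.0683, -0.0599]), array([0.0592, 0.0688])]
[0.54029553 0.26955193 0.19960987] [-179.88787746   -0.23462975  176.44152953]
0.0005 -0.0005 0.0199 -0.00; 0.0005 -0.0005 0.0199 -0.00; 0.0005 -0.0005 0.0199 -0.00; 0.0005 -0.0005 0.0199 -0.00; 0.0005 -0.0005 0.0199 -0.00
now [0.5409 0.2726 0.1994] [179.9  -0.2 176.5]
```

View pics/s4.png

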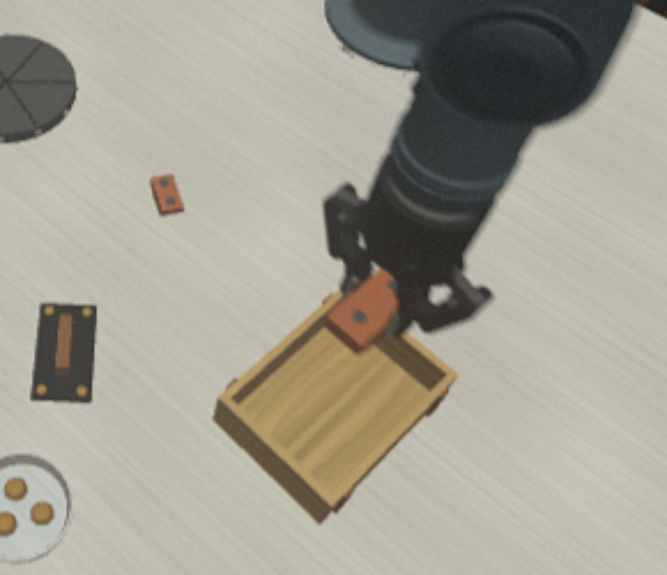

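The shoe hangs centrally over the box, about 3 mm toward +x of the TCP. Target TCP x≈0.5365.

Request:
apply_moves(
  plan="0.001 -0.0002 0.025 0; 0.001 -0.0002 0.025 0; 0.001 -0.0001 0.025 0; 0.0005 0 0.025 0; 0.0005 0 0.02 0; 0 0 0.02 0; 0 0 0.01 0; 0 0 0 0",
)

```text
time: 7.1
tcp_pos: [0.5349, 0.267, 0.0493]
eef_rot: [-3.139, -0.006, 3.073]
force: [0.2, -0.1, -5.5]
opening: 0.404
finger_force: 71.6
```

Run:
```python
from h import *
p=[];f=[]
for i in range(4):
    cam('top'); s=arm.sense(); p.append(np.r_[s['tcp_pos'],s['eef_rot'][2]]);f.append(s['force'])
print(np.mean(p,0),np.std(p,0),np.mean(f,0))
```

```text
[0.5376006  0.26816756 0.05239862 3.07336416] [0.00089501 0.00041214 0.00093224 0.00015198] [ 0.45046877  0.32538805 -5.20089014]
```

Request:
apply_moves(
  plan="0.001 0.002 0.005 -0.05; 0 0 0.006 0; 0 0 0.006 0; 0 0 0.003 0; 0 0 0.001 0; 0 0 0 0",
)

```text
time: 7.9
tcp_pos: [0.5366, 0.2703, 0.031]
eef_rot: [-3.141, -0.001, 3.081]
force: [-0.9, 1.1, -5.4]
opening: 0.402
finger_force: 71.7
```

Request:
apply_moves(
  plan="0 0 0.001 0; 0 0 0.001 0; 0 0 0.001 0; 0 0 0 0",
)

```text
time: 8.3
tcp_pos: [0.5367, 0.2704, 0.0282]
eef_rot: [3.142, -0.0, 3.081]
force: [0.4, -0.3, -5.4]
opening: 0.404
finger_force: 71.7
```

Request:
apply_moves(
  plan="0 0 0.001 0; 0 0 0 0; 0 0 0.001 0; 0 0 0 0",
)

```text
time: 8.7
tcp_pos: [0.5369, 0.2705, 0.0266]
eef_rot: [3.141, 0.0, 3.081]
force: [-0.2, -0.6, -3.3]
opening: 0.406
finger_force: 71.8
```

Request:
apply_moves(
  plan="0 0 0.0005 0; 0 0 0 0; 0 0 0 0",
)

```text
time: 9.0
tcp_pos: [0.5369, 0.2705, 0.0265]
eef_rot: [3.141, 0.001, 3.081]
force: [-3.2, -1.5, 5.1]
opening: 0.403
finger_force: 72.9
```

Contact with the floor. Release.

Request:
apply_moves(
  plan="0 0 0 0; 0 0 0 0; 0 0 0 0; 0 0 0 0; 0 0 0 0",
  grip=0.052,
)

```text
time: 9.5
tcp_pos: [0.5369, 0.2705, 0.0258]
eef_rot: [3.141, 0.0, 3.081]
force: [-0.6, 0.2, 0.4]
opening: 0.606
finger_force: 0.0
```

Request:
apply_moves(
  plan="0 0 -0.01 0; 0 0 -0.02 0; 0 0 -0.03 0; 0 0 -0.03 0; 0 0 -0.03 0; 0 0 -0.03 0; 0 0 0 0",
)

```text
time: 10.2
tcp_pos: [0.5397, 0.2716, 0.1817]
eef_rot: [3.138, 0.009, 3.081]
force: [0.3, -0.0, 0.2]
opening: 0.608
finger_force: 0.0
```

```bash
python3 go.py 0.61 0.15 0.2 199 4
```

```text
-0.0194 -0.0293 -0.0045 -0.70; -0.0165 -0.0310 -0.0045 -0.70; -0.0133 -0.0325 -0.0045 -0.70; -0.0101 -0.0336 -0.0045 -0.70
now [0.5397 0.2716 0.1817] [179.8   0.5 176.5]
```

Request:
apply_moves(
  plan="-0.0194 -0.0293 0 -0.7; -0.0165 -0.031 0 -0.7; -0.0133 -0.0325 0 -0.7; -0.01 -0.0336 0 -0.7; 0 0 0 0",
  grip=0.035,
)

```text
time: 10.7
tcp_pos: [0.6088, 0.145, 0.1754]
eef_rot: [-3.14, 0.0, -2.816]
force: [0.1, 0.8, -0.1]
opening: 0.41
finger_force: 0.0
```

```bash
python3 - <<'E'
from h import *
t=lambda c,P:(P[...,2]>.030)&(P[...,2]<.044)&(c[...,0]>1.5*c[...,2])&(c[...,0]>1.6*c[...,1])
for n,w in(('top',(192,218,35)),('scene',(416,270,40))):
    c,P=cam(n,n+'5.png'); print(n,measure2(c,P,w,t))
i=cv2.imread('pics/top5.png')[100:300,100:400]; cv2.imwrite('pics/t5.png',cv2.resize(i,None,fx=2.5,fy=2.5))
E
python3 go.py 0.679 0.0417 0.12 221.9 4
```

```text
top ((array([469.3, 203.2]), 0.0, 0.0, 0.0), array([0.4693, 0.2032]), array([0.0337, 0.0337, 0.0337]), np.int64(1))
scene ((array([540. , 260.4]), 0.0, 0.0, 0.0), array([0.54  , 0.2604]), array([0.0383, 0.0383, 0.0383]), np.int64(1))
-0.0085 -0.0310 0.0138 -0.72; -0.0053 -0.0317 0.0138 -0.72; -0.0021 -0.0321 0.0138 -0.72; 0.0011 -0.0322 0.0138 -0.72
now [0.6069 0.1482 0.1754] [ 180.    -0.  -161.2]
```

View pics/t5.png

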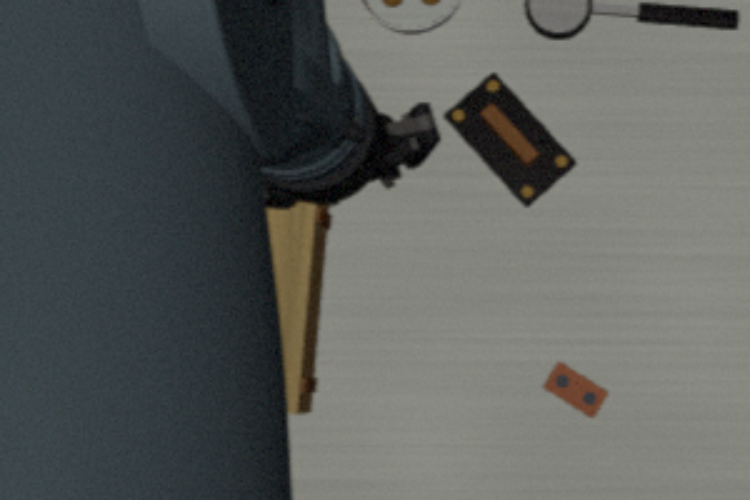

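The arm hides the box in this top view, while the cover (about (510,140) in the crop) is undisturbed. I'll check the shoe from over the cover.

Request:
apply_moves(
  plan="-0.0085 -0.031 0.01 -0.72; -0.0053 -0.0317 0.01 -0.72; -0.002 -0.032 0.01 -0.72; 0.001 -0.032 0.01 -0.72; 0 0 0.01 0; 0 0 0 0",
)

```text
time: 11.4
tcp_pos: [0.6775, 0.0436, 0.1236]
eef_rot: [3.138, -0.002, -2.41]
force: [-0.8, 0.7, 0.5]
opening: 0.405
finger_force: 0.0
```

```bash
python3 - <<'E'
from h import *
t=lambda c,P:(P[...,2]>.028)&(P[...,2]<.045)&(abs(P[...,0]-.54)<.07)&(abs(P[...,1]-.27)<.05)
for n,w in(('top',(192,218,50)),('scene',(416,270,60))):
    c,P=cam(n,n+'6.png'); print(n,measure2(c,P,w,t))
p=[]
for i in range(3):
    cam('top'); s=arm.sense(); p.append(np.r_[s['tcp_pos'],s['eef_rot'][2]])
m=np.mean(p,0); print(m,np.rad2deg(m[3]))
i=cv2.imread('pics/scene6.png')[100:400,200:520]; cv2.imwrite('pics/s6.png',cv2.resize(i,None,fx=2,fy=2))
E
python3 go.py 0.679 0.0417 0.06 221.9 3
```

```text
top ((array([539.9, 274. ]), 80.1, 29.7, -6.4), array([0.5405, 0.2735]), array([0.0342, 0.0367, 0.039 ]), np.int64(536))
scene ((array([537.5, 269.8]), 81.1, 36.5, -3.8), array([0.5402, 0.2705]), array([0.0327, 0.0373, 0.0396]), np.int64(600))
[ 0.67873553  0.04426171  0.12652017 -2.40791176] -137.96318103927226
0.0006 -0.0006 0.0223 0.01; 0.0006 -0.0006 0.0223 0.01; 0.0005 -0.0006 0.0223 0.01
now [0.679  0.0441 0.1268] [-1.80e+02  1.00e-01 -1.38e+02]
```

View pics/s6.png

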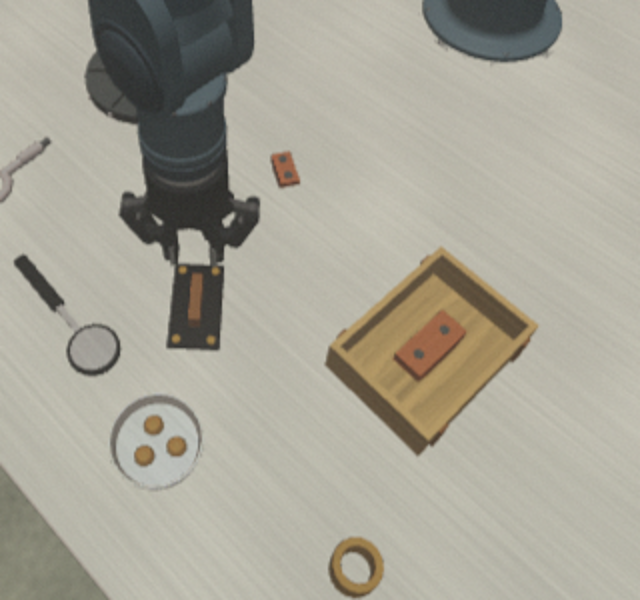

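The shoe lies upright in the middle of the box (scene fit 538,270 mm, −3.8°), and the gripper is in line with the cover's rib. Descend.

Request:
apply_moves(
  plan="0.0006 -0.0006 0.022 0.01; 0.0006 -0.0006 0.022 0; 0.0005 -0.0006 0.022 0; 0 0 0.015 0; 0 0 0.01 0; 0 0 0.006 0; 0 0 0 0; 0 0 0 0",
)

```text
time: 12.45
tcp_pos: [0.6797, 0.0403, 0.0297]
eef_rot: [-3.141, 0.001, -2.411]
force: [-0.3, -0.7, 0.6]
opening: 0.408
finger_force: 0.0
```

Run:
```python
from h import *
p=[]
for i in range(4):
    cam('top'); s=arm.sense(); p.append(np.r_[s['tcp_pos'],s['eef_rot'][2]])
m=np.mean(p,0); print(m,np.rad2deg(m[3]),s['force'])
```

```text
[ 0.67990586  0.04020215  0.02986295 -2.41075447] -138.12605668530983 [ 0.12633334 -0.4132107   0.0700066 ]
```

Request:
apply_moves(
  plan="0 0.001 0.003 0; 0 0 0.002 0; 0 0 0.002 0; 0 0 0 0; 0 0 0 0",
)

```text
time: 13.15
tcp_pos: [0.6783, 0.0409, 0.0216]
eef_rot: [3.141, -0.0, -2.411]
force: [-0.9, 0.0, -0.4]
opening: 0.409
finger_force: 0.0
```

Request:
apply_moves(
  plan="0 0 0 0; 0 0 0 0; 0 0 0 0; 0 0 0 0; 0 0 0 0; 0 0 0 0",
  grip=0.005,
  force=30,
)

```text
time: 13.75
tcp_pos: [0.6786, 0.0409, 0.022]
eef_rot: [-3.141, 0.0, -2.411]
force: [0.7, -0.1, 1.5]
opening: 0.156
finger_force: 29.8
```

Request:
apply_moves(
  plan="0 0 -0.005 0; 0 0 -0.015 0; 0 0 -0.03 0; 0 0 -0.03 0; 0 0 -0.03 0; 0 0 -0.03 0; 0 0 -0.02 0; 0 0 0 0",
)

```text
time: 14.55
tcp_pos: [0.6804, 0.0409, 0.1857]
eef_rot: [-3.137, 0.005, -2.411]
force: [0.8, -0.1, -1.4]
opening: 0.154
finger_force: 29.6
```

```bash
python3 go.py 0.539 0.2705 0.185 176.4 8
```

```text
-0.0060 0.0332 -0.0000 0.71; -0.0027 0.0336 -0.0000 0.71; 0.0007 0.0337 -0.0000 0.71; 0.0040 0.0335 -0.0000 0.71; 0.0073 0.0329 -0.0000 0.71; 0.0105 0.0320 -0.0000 0.71; 0.0136 0.0308 -0.0000 0.71; 0.0166 0.0293 -0.0000 0.71
now [0.6804 0.0409 0.1857] [-179.7    0.3 -138.1]
```

Request:
apply_moves(
  plan="-0.006 0.0332 0 0.71; -0.0027 0.0336 0 0.71; 0.0007 0.0337 0 0.71; 0.004 0.0335 0 0.71; 0.0073 0.0329 0 0.71; 0.0105 0.032 0 0.71; 0.0136 0.0308 0 0.71; 0.0166 0.0293 0 0.71",
)

```text
time: 15.35
tcp_pos: [0.5351, 0.2711, 0.1799]
eef_rot: [-3.141, -0.003, 3.075]
force: [-0.2, -0.3, -0.9]
opening: 0.16
finger_force: 29.6
```

Request:
apply_moves(
  plan="0 0 0.03 0; 0 0 0.03 0; 0 0 0.02 0; 0 0 0.01 0; 0 0 0 0; 0 0 0 0",
)

```text
time: 15.95
tcp_pos: [0.5372, 0.2704, 0.092]
eef_rot: [3.141, 0.0, 3.079]
force: [0.6, -0.2, -0.9]
opening: 0.153
finger_force: 29.7
```

```bash
cat > chk.py <<'E'
from h import *
p=[];N=__import__('sys').argv[1]
for i in range(4):
    c,P=cam('scene',f'scene{N}.png'); s=arm.sense(); p.append(np.r_[s['tcp_pos'],s['eef_rot']])
m=np.mean(p,0); print(m.round(4),np.rad2deg(m[5]),s['force'])
C=c['color'].astype(int); z0=m[2]-.022
k=(C.sum(2)<190)&(abs(P[...,2]-z0-.006)<.006)&(np.hypot(P[...,0]-m[0],P[...,1]-m[1])<.075)
if k.any(): k=biggest(k); print('plate',k.sum(),rect(P[k][:,:2]),P[k][:,2].mean(), 'axis extents',np.percentile(P[k][:,:2],[1,99],axis=0))
i=cv2.imread(f'pics/scene{N}.png')[150:370,310:530]; cv2.imwrite(f'pics/c{N}.png',cv2.resize(i,None,fx=2.7,fy=2.7))
E
python3 chk.py 7
```

```text
[5.3800e-01 2.7070e-01 9.3100e-02 3.1405e+00 2.1000e-03 3.0792e+00] 176.42268616961516 [-0.79313359  0.3573582  -1.22378088]
plate 590 (array([556.4, 270.5]), 73.4, 57.5, -3.6) 0.07871473112606757 axis extents [[0.52461492 0.24110797]
 [0.59299391 0.29984872]]
```

View pics/c7.png

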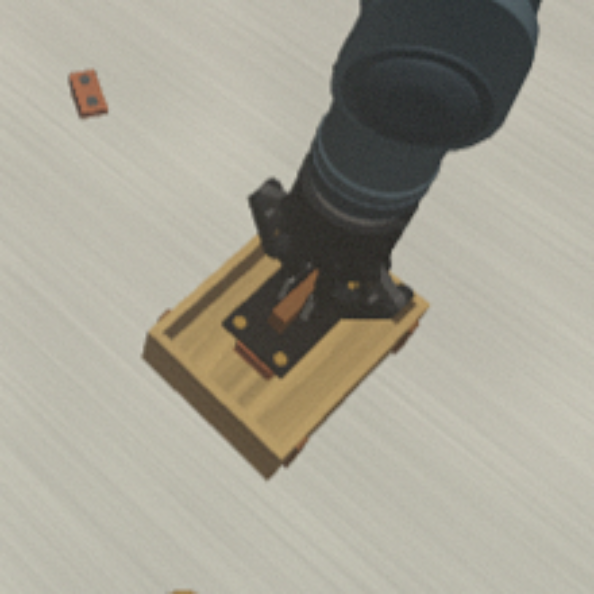

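The cover is level over the shoe and lined up with it, centred at about (538,270.5) mm. Lower it.

Request:
apply_moves(
  plan="0 0 0.012 0; 0 0 0.01 0; 0 0 0.006 0; 0 0 0.002 0; 0 0 0 0; 0 0 0 0",
)

```text
time: 16.75
tcp_pos: [0.5371, 0.2705, 0.0619]
eef_rot: [3.141, 0.0, 3.079]
force: [-0.5, 0.2, -0.9]
opening: 0.161
finger_force: 29.7
```

Request:
apply_moves(
  plan="0 0 0.001 0; 0 0 0 0; 0 0 0.001 0; 0 0 0 0",
)

```text
time: 17.15
tcp_pos: [0.537, 0.2705, 0.0599]
eef_rot: [3.141, 0.0, 3.079]
force: [-0.2, 0.1, -1.0]
opening: 0.153
finger_force: 29.7
```

Request:
apply_moves(
  plan="-0.0008 0 0 0; 0 0 0.0007 0; 0 0 0 0; 0 0 0.0007 0; 0 0 0 0",
)

```text
time: 17.65
tcp_pos: [0.5377, 0.2704, 0.0583]
eef_rot: [3.142, -0.0, 3.079]
force: [0.3, 0.3, -0.8]
opening: 0.154
finger_force: 29.7
```

Request:
apply_moves(
  plan="0 0 0.0005 0; 0 0 0 0; 0 0 0 0",
)

```text
time: 17.95
tcp_pos: [0.5378, 0.2704, 0.058]
eef_rot: [3.141, 0.0, 3.079]
force: [-0.3, 0.5, -0.2]
opening: 0.159
finger_force: 29.8
```

Request:
apply_moves(
  plan="0 0 0.0005 0; 0 0 0 0; 0 0 0 0",
)

```text
time: 18.25
tcp_pos: [0.5378, 0.2705, 0.0579]
eef_rot: [3.141, 0.0, 3.079]
force: [-2.9, -0.6, 5.4]
opening: 0.153
finger_force: 30.5
```

Request:
apply_moves(
  plan="0 0 0 0; 0 0 0 0; 0 0 0 0; 0 0 0 0; 0 0 0 0",
  grip=0.035,
)

```text
time: 18.75
tcp_pos: [0.5378, 0.2704, 0.0573]
eef_rot: [3.142, -0.0, 3.079]
force: [-0.1, -0.1, 0.5]
opening: 0.408
finger_force: 0.0
```

Request:
apply_moves(
  plan="0 0 -0.005 0; 0 0 -0.01 0; 0 0 -0.025 0; 0 0 -0.03 0; 0 0 -0.03 0; 0 0 -0.03 0; 0 0 -0.02 0; 0 0 0 0",
)

```text
time: 19.55
tcp_pos: [0.54, 0.2713, 0.2122]
eef_rot: [3.138, 0.007, 3.079]
force: [0.9, 0.6, 0.6]
opening: 0.407
finger_force: 0.0
```

```bash
python3 go.py 0.48 -0.05 0.2 140 8
```

```text
0.0050 -0.0406 0.0013 0.57; 0.0018 -0.0408 0.0013 0.57; -0.0015 -0.0408 0.0013 0.57; -0.0047 -0.0406 0.0013 0.57; -0.0079 -0.0401 0.0013 0.57; -0.0111 -0.0393 0.0013 0.57; -0.0142 -0.0383 0.0013 0.57; -0.0172 -0.0371 0.0013 0.57
now [0.54   0.2713 0.2122] [179.8   0.4 176.4]
```

Request:
apply_moves(
  plan="0.005 -0.0406 0 0.57; 0.0018 -0.0408 0 0.57; -0.0015 -0.0408 0 0.57; -0.0047 -0.0406 0 0.57; -0.008 -0.04 0 0.57; -0.011 -0.0393 0 0.57; -0.0142 -0.0383 0 0.57; -0.0172 -0.037 0 0.57",
)

```text
time: 20.35
tcp_pos: [0.4766, -0.0521, 0.2069]
eef_rot: [-3.141, -0.001, 2.44]
force: [-0.4, 0.1, -0.1]
opening: 0.413
finger_force: 0.0
```

Run:
```python
from h import *
t=lambda c,P:(P[...,2]>.036)&(P[...,2]<.049)&(c.sum(2)<190)&(abs(P[...,0]-.54)<.07)&(abs(P[...,1]-.27)<.05)
r=lambda c,P:(P[...,2]>.056)&(abs(P[...,0]-.54)<.06)&(abs(P[...,1]-.27)<.04)
for n,w in(('top',(192,218,50)),('scene',(416,270,60))):
    c,P=cam(n,n+'8.png'); print(n,measure2(c,P,w,t),measure2(c,P,w,r))
    u,v,q=w;m=t(c['color'].astype(int),P); Q=P[m]; A=np.c_[Q[:,:2]-Q[:,:2].mean(0),np.ones(len(Q))]; print('tilt',np.linalg.lstsq(A,Q[:,2],rcond=None)[0].round(3))
a=cv2.imread('pics/scene8.png')[190:360,330:500];b=cv2.imread('pics/top8.png')[140:310,100:270]
cv2.imwrite('pics/f8.png',cv2.resize(np.hstack([a,b]),None,fx=2.3,fy=2.3))
```

```text
top ((array([539.5, 270. ]), 109.9, 60.6, -3.9), array([0.5385, 0.2681]), array([0.04  , 0.0427, 0.0451]), np.int64(1240)) ((array([539.7, 269.9]), 59.2, 15.3, -2.3), array([0.5395, 0.2689]), array([0.0596, 0.0644, 0.067 ]), np.int64(239))
tilt [0.    0.003 0.043]
scene ((array([538.3, 270.7]), 108.8, 57.6, -3.3), array([0.5426, 0.2723]), array([0.0414, 0.0436, 0.0458]), np.int64(929)) ((array([538.2, 270.1]), 59.3, 14.3, -4.1), array([0.5401, 0.2704]), array([0.0586, 0.065 , 0.0674]), np.int64(193))
tilt [0.    0.001 0.044]
```

View pics/f8.png

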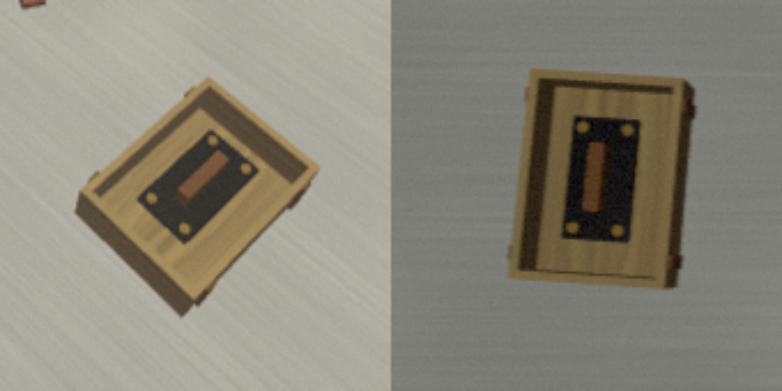

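The cover lies flat, rib up, at (539,270) mm and −3.6°. It is centred on the shoe and the box, and the arm is clear.

```bash
python3 -c "
from workcell import arm
print(arm.hand_in())"
```

```text
the job is handed in; nothing more can be done
None
```

The job is handed in at about 20 s: the shoe lies upright on the middle of the box floor, with the cover flat and centred on it, rib up, and the worn shoe was left where it was.

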